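# Put the sweets away in the sweets box

### The job

Put the three twist-wrapped toffees back into the turquoise sweets box, each lying flat in the cell lined with card of its own colour, then lower the lid gently onto the box so that it sits flat and squarely over it. Leave the two toy bricks where they lie.

Things in the scene. Friction and masses are not known exactly. Their poses are not given: they have to be found in the camera images.
- sweet_red: loose red twist-wrapped toffee with a white band round its middle: a red block 26 x 24 x 22 mm with a white flared twist at each end, 46 mm long overall, 18 g. Origin at its very centre (11 mm above what it lies on), x along its length (twist to twist), y across its 24 mm width, z up.
- sweet_yellow: loose yellow twist-wrapped toffee with a white band round its middle: a yellow block 26 x 24 x 22 mm with a white flared twist at each end, 46 mm long overall, 18 g. Origin at its very centre (11 mm above what it lies on), x along its length (twist to twist), y across its 24 mm width, z up.
- sweet_green: loose green twist-wrapped toffee with a white band round its middle: a green block 26 x 24 x 22 mm with a white flared twist at each end, 46 mm long overall, 18 g. Origin at its very centre (11 mm above what it lies on), x along its length (twist to twist), y across its 24 mm width, z up.
- liner_red: fixed red card lining the floor of one of the three cells of the sweets box, 58 (x) x 80 (y) x 2 mm. Origin at the centre of its underside, on the cell floor 5 mm above the sideboard; axes parallel to the box's. Which cell it lines changes.
- liner_yellow: fixed yellow card lining the floor of one of the three cells of the sweets box, 58 (x) x 80 (y) x 2 mm. Origin at the centre of its underside, on the cell floor 5 mm above the sideboard; axes parallel to the box's. Which cell it lines changes.
- liner_green: fixed green card lining the floor of one of the three cells of the sweets box, 58 (x) x 80 (y) x 2 mm. Origin at the centre of its underside, on the cell floor 5 mm above the sideboard; axes parallel to the box's. Which cell it lines changes.
- sweets_box: open turquoise ceramic box, fixed: 206 (x) x 94 (y) x 40 mm high, walls and floor 5 mm, 84 mm clear across y. Two low dividers (4 mm thick, tops at z = 21 mm) part it into three cells along x, each 62.7 (x) by 84 mm (y), centred at x = -66.7, 0 and 66.7 mm. Origin at the centre of its underside, on the sideboard (z = 0); z up.
- box_lid: loose turquoise ceramic lid, about 0.3 kg, lying knob up: plate 226 (x) x 114 (y) x 7 mm, with a pad 150 x 44 x 4 mm beneath that hangs loosely inside the box. Bar knob 44 (x) x 18 (y) mm in the middle, 7 to 33 mm above the origin, pinched across y. Origin at the centre of the plate's underside (4 mm up at the start, 40 mm when seated on the rim); z up. Fits either way round.
- brick_red: loose child's red wooden toy brick, a look-alike: plain block 46 x 24 x 22 mm, red all over, no twists and no white band. Origin at its centre, x along its length, z up. Does not belong in the box.
- brick_yellow: loose child's yellow wooden toy brick, a look-alike: plain block 46 x 24 x 22 mm, yellow all over, no twists and no white band. Origin at its centre, x along its length, z up. Does not belong in the box.
Things that resemble listed ones, but are neither listed nor needed, are in the scene too. What is shaped like the sweet_yellow but black or pink is not meant.

How it is judged:
On the way, in this order (a step that is already met when the one before it is completed fails the run):
1. each toffee lies in the cell of its own colour (x of sweet_red in the frame of liner_red between -0.03 and 0.03 m and y of sweet_red in the frame of liner_red between -0.042 and 0.042 m and z of sweet_red in the frame of liner_red between 0.007 and 0.02 m and x of sweet_yellow in the frame of liner_yellow between -0.03 and 0.03 m and y of sweet_yellow in the frame of liner_yellow between -0.042 and 0.042 m and z of sweet_yellow in the frame of liner_yellow between 0.007 and 0.02 m and x of sweet_green in the frame of liner_green between -0.03 and 0.03 m and y of sweet_green in the frame of liner_green between -0.042 and 0.042 m and z of sweet_green in the frame of liner_green between 0.007 and 0.02 m), for 0.2 s.
2. the lid is seated on the box (horizontal distance between box_lid and sweets_box below 0.012 m and angle between the x axis of box_lid and the x axis of sweets_box, either way round below 0.12 rad and angle between box_lid's own z axis and vertical below 0.05 rad and z of box_lid in the frame of sweets_box between 0.036 and 0.044 m), for 0.2 s.
At the end, for the whole second after the job is handed in: Each toffee lies in the cell of its colour (centre within 30 mm in x, 42 mm in y of its card's, 7-20 mm above the card's underside); lid on the rim (36-44 mm up), level to 0.05 rad, centred to 12 mm, square to 0.12 rad; toffees and lid at rest; bricks within 25 mm of their start (all of step 1 and all of step 2 and linear speed of each of sweet_red, sweet_yellow, sweet_green, box_lid below 0.02 m/s and angular speed of each of sweet_red, sweet_yellow, sweet_green, box_lid below 0.2 rad/s and distance of each of brick_red, brick_yellow from where it was at the start of the episode below 0.025 m); the robot touches nothing.
It fails at once if a toy brick is moved more than 25 mm (distance of any of brick_red, brick_yellow from where it was at the start of the episode above 0.025 m).
It fails at once if the lid is banged onto the box (over 60 N) (contact force between box_lid and sweets_box above 60 N).
It also fails if it takes over 112 s, if anything falls off the work surface, if the arm or the gripper's body presses on something with over 40 N, if the wrist force passes 120 N, or if a joint passes its speed limit or range.

### The arm

A 7-joint arm with a two-finger parallel gripper is mounted at the origin on the work surface. World frame = base frame: x ahead of the robot, y to its left, z up, the work surface at z = 0. Lengths are in m, angles in rad, forces in N, time in s.
With the tool pointing down it reaches from about 0.425 to 0.925 m from the base axis. Payload 6.8 kg.
Tool frame: the origin (TCP) lies on the centre line of the jaws, within the pads' length; the fingertips stand ahead of it and the grasp point (between the pads) lies 11 mm behind it (r.tcp_to_tips is the z of the fingertips in the tool frame, in m); z points along the fingers, y is the line along which they close (so a half turn about z gives the same grasp; the last joint's range is limited). The gripper opens to 85 mm and grips with 20 to 120 N. Pads are 22 mm wide; open, the fingers measure 114 mm over their backs; the gripper's body (76 mm by 85 mm) begins 54 mm behind the grasp point. The pads swing forward as they close: fully open they stand 13 mm farther back than shut.
Start: joints at [1.04, 0.477, 0.022, 1.555, -0.011, 1.109, -0.083], TCP at [0.277, -0.616, 0.209] pointing down, gripper open.
Joint ranges: [-2.96, 2.96], [-0.34, 2.1], [-1.41, 1.46], [0.24, 2.44], [-1.37, 4.51], [0.17, 1.92], [-2.96, 2.96]. Speed limits (rad/s): [2.39, 2.39, 3.14, 3.14, 3.14, 3.14, 3.14].

### API

Orientations are given as a rotation vector (axis times angle).
In Python, from bench import r, optics gives the robot as it stands.
- The arm moves only by the shell command python3 -m creep 'ROWS' [FORCE]. ROWS is a JSON object whose one key "rows" holds a list of rows, each a list of 7 numbers: the shift along the tool's x, y, z in units of 25 mm (1.0 is 25 mm), then the turn, a rotation vector about the tool's x, y, z in units of 8 degrees (1.0 is 8 degrees), then the finger opening in mm, from 0 to 85.4. A call has 1 to 10 rows; each row is the pose to reach, as a shift and turn from the pose commanded when the call began, along the tool's axes at that moment; what a row does not reach only later rows make up. A row lasts 1/8 s, in which the tool goes at most 62.5 mm and 10.7 degrees, less where a joint would pass 70% of its speed; a pose out of reach is approached as far as the arm can. A call with a gripper value outside its range is refused whole. The fingers move at their own pace and stop on an object; FORCE is the grip in N (left out, the last holds). Time passes only in rows, so rows that repeat a pose let the fingers close. It gives the time, the measured TCP pose, the force, the opening and the grip force at its end, in the units of the state.
- r.get_obs(): the state, without advancing time (a new reading comes with each control period).
- optics.grab_frame(name): name is "scene" or "top" or "wrist"; returns a dict with "color" (384x512x3 uint8, blue, green, red), "K" (3x3 intrinsics, pixels), "R" (3x3) and "t" (3): a world point X has camera coordinates R X + t. Camera axes: x right, y down, z forward; pixel columns grow to the right and rows downward; lengths in m; the calibration is good to about 2 mm. A picture is of the moment at which its call begins. There is no depth.
- r.hand_in(): hands the job in; it is judged then, once.
The state is a dict: "clock": time; "joints": joint angles; "qvel": joint speeds; "tau": joint torques, N m; "tcp_pos": TCP position; "orientation": TCP orientation; "contact_force": force on the tool from outside, world axes, zero at the start; "moment": the same for the moment, N m; "grip_width": finger opening in m; "gripper_force": force on a finger pad.
Only numpy, scipy, OpenCV 4.12 (cv2) and the standard library are available. Lean on these libraries where they do the work, as an engineer would, in place of code of your own. Each camera call takes 0.05 s, during which the arm holds its last target. There are 200 camera calls.

## Working session

There is one attempt and no reset: what is moved stays moved. The work goes in short steps, Python scripts to look and compute and a shell command to move; the robot and the scene stay as the last step left them, time stands still between calls to the robot, and variables do not carry over. Pictures are saved under pics/ and viewed, at most 14 in all, crops included, and the job is handed in when it is done.

```bash
ls; mkdir -p pics
python3 - <<'E'
from bench import r, optics
import cv2
for n in ("top","scene"):
    f=optics.grab_frame(n); cv2.imwrite(f"pics/{n}0.png",f["color"]); print(n,f["K"].tolist(),f["R"].tolist(),f["t"].tolist())
print(r.get_obs(), r.tcp_to_tips)
E
```

```text
pics
top [[438.1815552864067, 0.0, 255.7667119311013], [0.0, 438.1815552864067, 193.39804079133796], [0.0, 0.0, 1.0]] [[0.016413925018271713, -0.9998568411924309, -0.0041085503755926515], [-0.9903897540250958, -0.015693869043959252, -0.1374111989487816], [0.13732704827383838, 0.006324523312099033, -0.9905055689986149]] [0.006018236762375738, 0.5292561912270954, 1.014010204190035]
scene [[347.3226328178354, 0.0, 257.496526595819], [0.0, 347.3226328178354, 193.43876827589628], [0.0, 0.0, 1.0]] [[0.2758308393676114, 0.9611207734407955, -0.012814324575484353], [0.7399738775160286, -0.22083510392746486, -0.6353507043100204], [-0.6134786130319883, 0.165767052618766, -0.7721173975623364]] [-0.14548924335043054, -0.3640377655417047, 1.1896635929451131]
{'clock': 0.1, 'joints': array([ 1.03993453,  0.4777106 ,  0.02234117,  1.5563178 , -0.01155287,
        1.1092906 , -0.08310185]), 'qvel': array([ 0.00048168, -0.00081949, -0.00069227, -0.00382802,  0.00064616,
        0.00036901,  0.00050912]), 'tau': array([ 4.47864688e-03, -5.97767937e+01,  1.61365170e+00, -2.81959319e+01,
        1.27724322e-02,  4.95799308e-03, -6.66225048e-06]), 'tcp_pos': array([ 0.27671903, -0.61506863,  0.20824218]), 'orientation': array([-3.07015480e+00, -6.58807787e-01,  6.30068026e-04]), 'contact_force': array([-0.0422414 ,  0.22254303, -0.56711761]), 'moment': array([-0.01898949,  0.00350118,  0.0044292 ]), 'gripper_force': 0.0, 'grip_width': 0.08508697333536816} 0.008
```

View pics/top0.png

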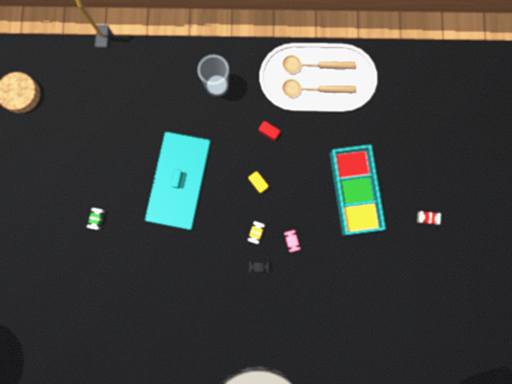

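View pics/scene0.png

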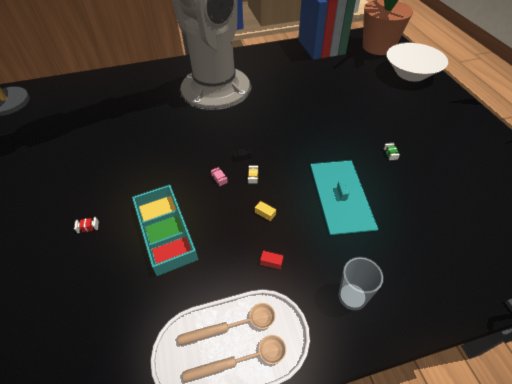

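Top view: reds are (429,218), with white twists and band, which makes it the toffee, and (269,130), a plain brick. Yellows are (256,232), with white twists, the toffee, and (258,182), a plain brick. Green is at (95,218). Pink (292,240) and black (259,267) are decoys. The lid is at (178,180). The box is at (358,190), with its cells red, green and yellow from far to near. I'll measure these and confirm with one enlarged crop.

```bash
cat > h.py <<'E'
from bench import r, optics
import cv2, numpy as np
from scipy.spatial.transform import Rotation as Ro
def cast(f,px,z):
    px=np.atleast_2d(px).astype(float)
    d=np.c_[px,np.ones(len(px))]@np.linalg.inv(f["K"]).T@f["R"]; c=-f["R"].T@f["t"]
    return c[:2]+d[:,:2]*((z-c[2])/d[:,2])[:,None]
def rect(f,mask,z,near=None,minA=40):
    "min-area rectangles on plane z: centre, (long, short), angle of the long axis in deg"
    out=[]
    for c in cv2.findContours(mask,cv2.RETR_EXTERNAL,cv2.CHAIN_APPROX_NONE)[0]:
        if cv2.contourArea(c)<minA: continue
        m=c[:,0].mean(0)
        if near is not None and np.hypot(*(m-near))>15: continue
        P=cast(f,c[:,0],z).astype(np.float32)*1000
        (x,y),(w,h),a=cv2.minAreaRect(P)
        if h>w: w,h,a=h,w,a+90
        out.append((m.round(),round(x),round(y),round(w),round(h),round((a+90)%180-90,1)))
    return out
def hsv(f): return cv2.cvtColor(f["color"],cv2.COLOR_BGR2HSV)
def plan(x,y,z,ang):
    "tool shift (25 mm units) and turn (8 deg units) to point-down pose with tool y at ang deg (mod 180)"
    o=r.get_obs(); R=Ro.from_rotvec(o["orientation"]); p=o["tcp_pos"]
    ya=np.array([np.cos(np.radians(ang)),np.sin(np.radians(ang)),0]); best=None
    for s in (1,-1):
        Z=np.array([0,0,-1.]); Y=s*ya; X=np.cross(Y,Z)
        v=(R.inv()*Ro.from_matrix(np.c_[X,Y,Z])).as_rotvec(degrees=True)/8
        if best is None or np.linalg.norm(v)<np.linalg.norm(best): best=v
    print("shift",(R.inv().apply(np.array([x,y,z])-p)/.025).round(3),"turn",best.round(2),"t",round(o["clock"],2))
E
python3 - <<'E'
from h import *
f=optics.grab_frame("top"); H=hsv(f); k=np.ones((3,3),np.uint8)
bright=((H[...,2]>70)).astype(np.uint8)
for n,p in dict(red=(429,218),yel=(256,232),green=(95,218),bred=(269,130),byel=(258,182),pink=(292,240)).items(): print(n,rect(f,bright,.014,p))
print('blk',rect(f,(H[...,2]>35).astype(np.uint8),.014,(259,267)))
tq=cv2.inRange(H,(80,90,60),(100,255,255))
print("lid",rect(f,tq,.011,(178,180),500)); print("box rim",rect(f,tq,.04,(358,190),500))
for n,lo,hi in (("r",(0,120,80),(8,255,255)),("g",(50,120,60),(75,255,255)),("y",(22,120,80),(35,255,255))):
    print(n,rect(f,cv2.inRange(H,lo,hi),.007,None,300))
c=f["color"]
cs=[cv2.resize(c[y-25:y+25,x-32:x+32],(256,200),interpolation=cv2.INTER_CUBIC) for x,y in((429,218),(256,232),(95,218),(269,130),(258,182),(178,180))]
cv2.imwrite("pics/crop1.png",np.vstack([np.hstack(cs[:3]),np.hstack(cs[3:])]))
E
```

```text
red [(array([429., 217.]), 481, -407, 58, 32, 86.5)]
yel [(array([256., 232.]), 438, 13, 54, 32, -17.7)]
green [(array([ 95., 218.]), 465, 405, 55, 35, -10.5)]
bred [(array([269., 130.]), 692, -15, 54, 35, 58.0)]
byel [(array([258., 182.]), 562, 10, 55, 33, 39.1)]
pink [(array([292., 241.]), 419, -74, 55, 32, 16.5)]
blk []
lid [(array([177., 180.]), 564, 209, 234, 122, -10.2)]
box rim [(array([357., 190.]), 544, -226, 213, 108, 8.3)]
r [(array([352., 164.]), 612, -224, 73, 57, -81.8)]
g [(array([357., 190.]), 546, -234, 73, 57, -81.5)]
y [(array([361., 217.]), 479, -243, 74, 58, -81.7)]
```

View pics/crop1.png

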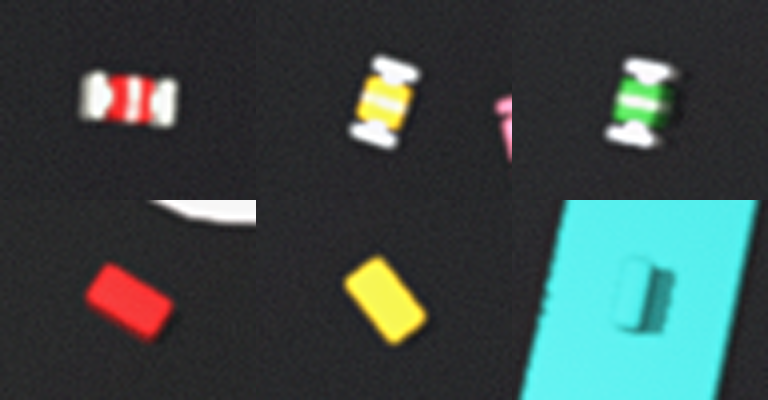

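The crop confirms it: top row is the red, yellow and green toffees with white bands and twists. Bottom row is the plain red and yellow bricks and the lid knob. The box centre is about (545,-231) mm at 8.3°, and the lid is at (564,208) mm, -10.2°. I'll start with red.

Run:
```python
from h import *
plan(.481,-.407,.10,176.5)
```

```text
shift [10.867 -4.234  4.338] turn [-0.01 -0.   -7.78] t 0.15
```

```bash
python3 -m creep '{"rows":[[10.87,-4.23,4.34,0,0,-7.78,50],[10.87,-4.23,4.34,0,0,-7.78,50],[10.87,-4.23,4.34,0,0,-7.78,50],[10.87,-4.23,4.34,0,0,-7.78,50],[10.87,-4.23,4.34,0,0,-7.78,50],[10.87,-4.23,4.34,0,0,-7.78,50],[10.87,-4.23,4.34,0,0,-7.78,50],[10.87,-4.23,4.34,0,0,-7.78,50],[10.87,-4.23,4.34,0,0,-7.78,50],[10.87,-4.23,4.34,0,0,-7.78,50]]}' 40
python3 - <<'E'
from h import *
f=optics.grab_frame("wrist"); cv2.imwrite("pics/w1.png",f["color"])
plan(.481,-.407,.012,176.5)
E
```

```text
clock: 1.4
tcp_pos: [0.4811, -0.4082, 0.1008]
orientation: [2.291, 2.149, -0.0]
contact_force: [0.2, -0.2, -0.2]
grip_width: 0.0497
gripper_force: 0.0
shift [ 0.044 -0.009  3.553] turn [ 0.    0.   -0.01] t 1.45
```

View pics/w1.png

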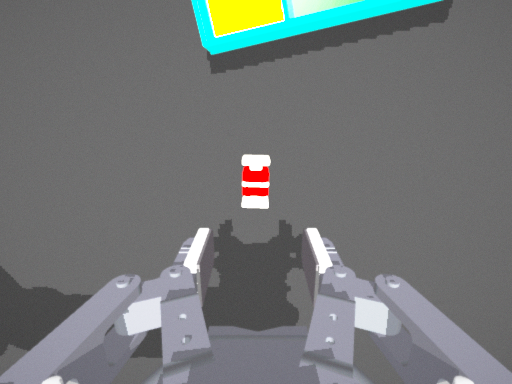

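The wrist view shows the red toffee at (256,182), squarely centred between the fingers (203 and 316). I'll descend, grip and lift.

```bash
python3 -m creep '{"rows":[[0.04,0,1.5,0,0,0,50],[0.04,0,3,0,0,0,50],[0.04,0,3.55,0,0,0,50],[0.04,0,3.55,0,0,0,10],[0.04,0,3.55,0,0,0,10],[0.04,0,3.55,0,0,0,10],[0.04,0,3.55,0,0,0,10],[0.04,0,3,0,0,0,10],[0.04,0,1,0,0,0,10],[0.04,0,0,0,0,0,10]]}' 40
python3 - <<'E'
from h import *
plan(.611,-.221,.10,98.3)
E
```

```text
clock: 2.7
tcp_pos: [0.4828, -0.4075, 0.1043]
orientation: [2.286, 2.149, 0.001]
contact_force: [0.3, -0.7, 0.8]
grip_width: 0.0102
gripper_force: 0.0
shift [7.761 4.658 0.171] turn [ 0.03 -0.    9.77] t 2.7
```

The opening is 10 mm with no grip force, so the grasp missed. I'll look again.

Run:
```python
from h import *
w=optics.grab_frame("wrist"); t=optics.grab_frame("top")
H=hsv(t);print(rect(t,(H[...,2]>70).astype(np.uint8),.014,None,40))
cv2.imwrite("pics/m1.png",np.hstack([cv2.resize(w["color"],(384,288)),cv2.resize(t["color"][180:255,380:480],(384,288))]))
```

```text
[(array([258., 378.]), 108, 4, 155, 35, -89.0), (array([292., 241.]), 419, -74, 55, 32, 17.2), (array([470., 232.]), 445, -506, 37, 31, -74.1), (array([256., 232.]), 438, 14, 55, 32, -16.6), (array([429., 217.]), 481, -407, 58, 32, 86.5), (array([ 95., 218.]), 465, 406, 55, 35, -12.0), (array([470., 181.]), 573, -510, 36, 27, -89.1), (array([258., 182.]), 562, 10, 55, 33, 38.5), (array([497., 197.]), 535, -566, 131, 85, -3.6), (array([357., 190.]), 548, -233, 218, 110, 8.3), (array([177., 180.]), 564, 208, 232, 120, -10.0), (array([269., 130.]), 692, -15, 54, 35, 58.0), (array([18., 92.]), 784, 618, 113, 99, 5.5), (array([214.,  74.]), 836, 129, 110, 82, 0.9), (array([318.,  77.]), 836, -139, 300, 184, -89.2), (array([253.,  19.]), 978, 25, 1333, 127, -89.2)]
```

View pics/m1.png

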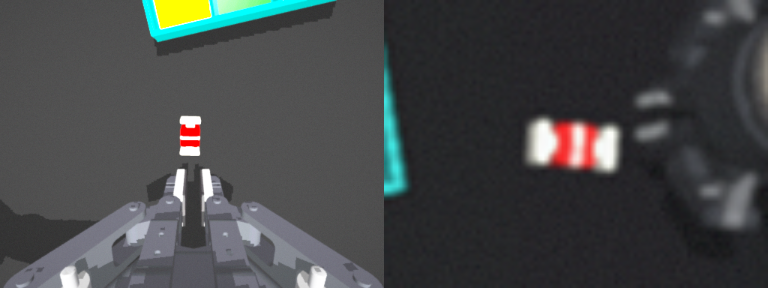

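Run:
```python
from h import *
w=optics.grab_frame("wrist"); H=hsv(w)
print("wrist cam at",-w["R"].T@w["t"])
m=cv2.inRange(H,(0,150,80),(8,255,255))
c=np.argwhere(m).mean(0)[::-1]; print(c,cast(w,c,.011))
s=optics.grab_frame("scene");Hs=hsv(s);m=cv2.inRange(Hs,(0,150,80),(8,255,255));m[:200]=0;m[250:]=0;m[:,:60]=0;m[:,110:]=0
c=np.argwhere(m).mean(0)[::-1]; print(c,cast(s,c,.016))
t=optics.grab_frame("top");Ht=hsv(t);m=cv2.inRange(Ht,(0,150,80),(8,255,255));m[:,:410]=0;m[:,450:]=0;m[:200]=0
c=np.argwhere(m).mean(0)[::-1]; print(c,cast(t,c,.02))
print(r.get_obs()["tcp_pos"])
```

```text
wrist cam at [ 0.48676541 -0.3271726   0.26986625]
[251.74862385 179.44036697] [[ 0.47781228 -0.40669857]]
[ 85.84482759 224.53448276] [[ 0.48313898 -0.4054767 ]]
[428.65 217.35] [[ 0.47964362 -0.4034889 ]]
[ 0.48105763 -0.4064845   0.10053494]
```

The position is right, and all the views agree within 3 mm. The fingers probably closed too slowly, during the lift. This time I'll go in stages.

```bash
python3 -m creep '{"rows":[[0,0,0,0,0,0,50],[0,0,0,0,0,0,50],[0,0,0,0,0,0,50],[0,0,0,0,0,0,50],[0,0,0,0,0,0,50],[0,0,1,0,0,0,50],[0,0,2,0,0,0,50],[0,0,3,0,0,0,50],[0,0,3.55,0,0,0,50],[0,0,3.55,0,0,0,50]]}' 40
python3 -m creep '{"rows":[[0,0,0,0,0,0,10],[0,0,0,0,0,0,10],[0,0,0,0,0,0,10],[0,0,0,0,0,0,10],[0,0,0,0,0,0,10],[0,0,0,0,0,0,10],[0,0,0,0,0,0,10],[0,0,0,0,0,0,10]]}' 40
```

```text
clock: 4.2
tcp_pos: [0.481, -0.4062, 0.0111]
orientation: [-2.288, -2.151, 0.0]
contact_force: [-0.1, -0.2, 0.7]
grip_width: 0.0497
gripper_force: 0.0
clock: 5.2
tcp_pos: [0.4815, -0.4066, 0.0118]
orientation: [-2.289, -2.152, -0.0]
contact_force: [-0.0, 0.1, 0.1]
grip_width: 0.0102
gripper_force: 0.0
```

Run:
```python
from h import *
w=optics.grab_frame("wrist"); s=optics.grab_frame("scene"); t=optics.grab_frame("top")
for f,n in((s,"s"),(t,"t")):
    X=r.get_obs()["tcp_pos"]; q=f["K"]@(f["R"]@X+f["t"]); print(n,q[:2]/q[2])
cv2.imwrite("pics/m2.png",np.hstack([cv2.resize(w["color"],(384,288)),cv2.resize(s["color"][187:262,40:140],(384,288),interpolation=cv2.INTER_CUBIC)]))
```

```text
s [ 86.04926173 225.09278847]
t [428.61920499 216.89419784]
```

View pics/m2.png

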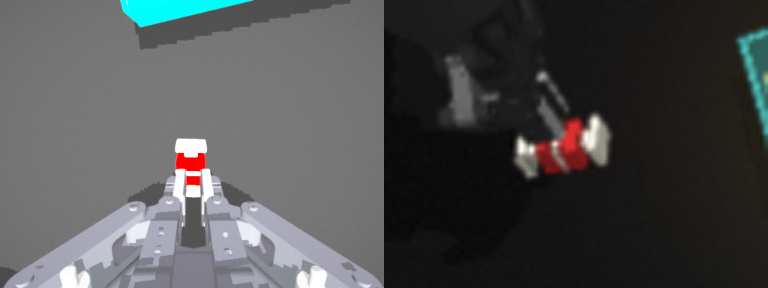

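The fingers appear to have closed above the toffee. I'll check where the wrist camera's geometry puts the fingertips.

Run:
```python
from h import *
w=optics.grab_frame("wrist"); s=optics.grab_frame("scene"); o=r.get_obs(); R=Ro.from_rotvec(o["orientation"]).as_matrix()
for k in (-.04,-.03,-.02,-.01,0,.008,.02):
    X=o["tcp_pos"]+R@[0,0.005,k]; l=[]
    for f in(w,s): q=f["K"]@(f["R"]@X+f["t"]); l.append((q[:2]/q[2]).round(1))
    print(k,*l)
H=hsv(w); m=cv2.inRange(H,(0,0,200),(180,40,255))
for c in cv2.findContours(m,0,1)[0]:
    if cv2.contourArea(c)>60: print(cv2.boundingRect(c))
```

```text
-0.04 [269.1 257.8] [ 78.9 216.9]
-0.03 [268.4 247.7] [ 80.7 219.4]
-0.02 [267.8 238.7] [ 82.4 221.9]
-0.01 [267.2 230.7] [ 84.2 224.4]
0 [266.7 223.6] [ 85.8 226.8]
0.008 [266.3 218.4] [ 87.2 228.7]
0.02 [265.8 211.4] [ 89.1 231.5]
(395, 354, 42, 30)
(64, 350, 56, 34)
(315, 283, 99, 75)
(105, 283, 95, 76)
(248, 247, 20, 16)
(269, 225, 26, 61)
(221, 225, 47, 62)
(233, 185, 43, 25)
```

Both views put the real fingertips about 20-30 mm higher than the stated offset. I'll open and lower in small steps, watching the force.

```bash
python3 -m creep '{"rows":[[0,0,0,0,0,0,50],[0,0,0,0,0,0,50],[0,0,0,0,0,0,50],[0,0,0,0,0,0,50],[0,0,0,0,0,0,50],[0,0,0.1,0,0,0,50],[0,0,0.2,0,0,0,50],[0,0,0.3,0,0,0,50],[0,0,0.4,0,0,0,50],[0,0,0.4,0,0,0,50]]}' 40
```

```text
clock: 6.7
tcp_pos: [0.4813, -0.4065, 0.0015]
orientation: [-2.288, -2.152, 0.0]
contact_force: [0.9, -0.2, -0.1]
grip_width: 0.0499
gripper_force: 0.0
```

Run:
```python
from h import *
s=optics.grab_frame("scene"); w=optics.grab_frame("wrist")
cv2.imwrite("pics/m3.png",np.hstack([cv2.resize(w["color"],(384,288)),cv2.resize(s["color"][187:262,40:140],(384,288),interpolation=cv2.INTER_CUBIC)]))
```

```text
(no output)
```

View pics/m3.png

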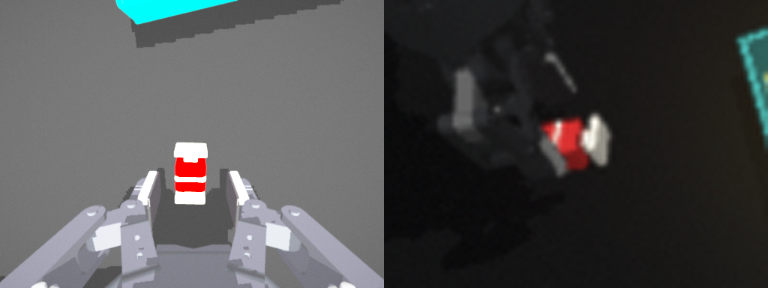

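The TCP reads 1.5 mm with no contact, and the fingers straddle the toffee but still ride high. I'll keep going down.

```bash
python3 -m creep '{"rows":[[0,0,0.1,0,0,0,50],[0,0,0.2,0,0,0,50],[0,0,0.3,0,0,0,50],[0,0,0.4,0,0,0,50],[0,0,0.4,0,0,0,50]]}' 40
```

```text
clock: 7.42
tcp_pos: [0.4813, -0.4065, -0.0084]
orientation: [-2.289, -2.152, 0.0]
contact_force: [-0.5, -0.3, -0.7]
grip_width: 0.0501
gripper_force: 0.0
```

```bash
python3 -m creep '{"rows":[[0,0,0,0,0,0,10],[0,0,0,0,0,0,10],[0,0,0,0,0,0,10],[0,0,0,0,0,0,10],[0,0,0,0,0,0,10],[0,0,0,0,0,0,10]]}' 40
python3 - <<'E'
from h import *
s=optics.grab_frame("scene"); w=optics.grab_frame("wrist")
cv2.imwrite("pics/m4.png",np.hstack([cv2.resize(w["color"],(384,288)),cv2.resize(s["color"][187:262,40:140],(384,288),interpolation=cv2.INTER_CUBIC)]))
E
```

```text
clock: 8.18
tcp_pos: [0.4817, -0.4068, -0.0079]
orientation: [2.289, 2.151, 0.0]
contact_force: [-0.3, 0.6, 4.0]
grip_width: 0.0228
gripper_force: 40.1
```

View pics/m4.png

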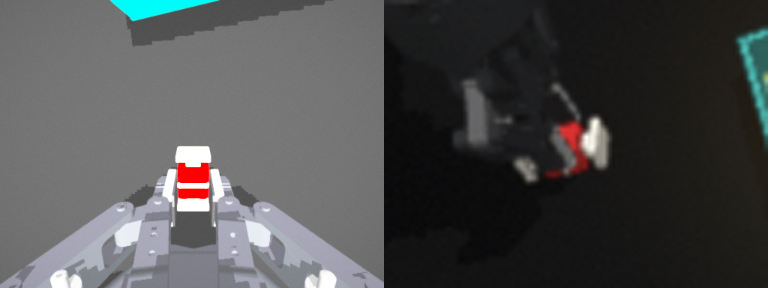

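Gripped at 22.8 mm with 40 N. The true grasp height is therefore TCP z ≈ -8 mm. I'll lift and plan the placing.

```bash
python3 -m creep '{"rows":[[0,0,-1,0,0,0,10],[0,0,-2,0,0,0,10],[0,0,-3,0,0,0,10],[0,0,-4,0,0,0,10],[0,0,-4,0,0,0,10]]}' 40
python3 - <<'E'
from h import *
plan(.611,-.221,.092,98.3)
E
```

```text
clock: 8.9
tcp_pos: [0.4823, -0.4073, 0.0933]
orientation: [2.287, 2.15, 0.001]
contact_force: [0.4, -0.8, -0.1]
grip_width: 0.0222
gripper_force: 39.7
shift [7.758 4.675 0.052] turn [ 0.02 -0.    9.77] t 8.9
```

```bash
python3 -m creep '{"rows":[[7.76,4.68,0.05,0,0,9.77,10],[7.76,4.68,0.05,0,0,9.77,10],[7.76,4.68,0.05,0,0,9.77,10],[7.76,4.68,0.05,0,0,9.77,10],[7.76,4.68,0.05,0,0,9.77,10],[7.76,4.68,0.05,0,0,9.77,10],[7.76,4.68,0.05,0,0,9.77,10],[7.76,4.68,0.05,0,0,9.77,10],[7.76,4.68,0.05,0,0,9.77,10],[7.76,4.68,0.05,0,0,9.77,10]]}' 40
python3 - <<'E'
from h import *
plan(.611,-.221,.003,98.3)
w=optics.grab_frame("wrist")
cv2.imwrite("pics/p1.png",w["color"])
E
```

```text
clock: 10.15
tcp_pos: [0.6097, -0.2201, 0.0897]
orientation: [-3.133, -0.229, 0.002]
contact_force: [-1.2, 0.9, -0.5]
grip_width: 0.0226
gripper_force: 39.7
shift [0.052 0.044 3.469] turn [-0.    0.01  0.01] t 10.15
```

View pics/p1.png

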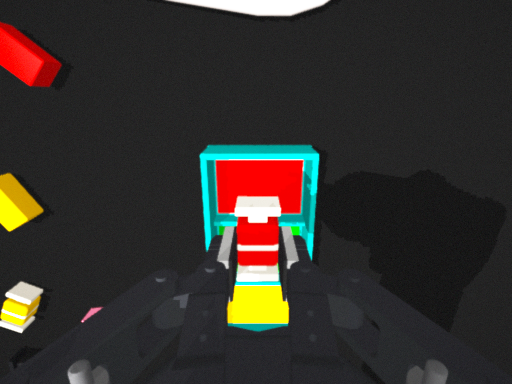

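The wrist view shows red held squarely over the box, with toffee and box both centred around column 258. I'll lower and release.

```bash
python3 -m creep '{"rows":[[0.05,0.04,1,0,0,0,10],[0.05,0.04,2,0,0,0,10],[0.05,0.04,2.8,0,0,0,10],[0.05,0.04,3.2,0,0,0,10],[0.05,0.04,3.4,0,0,0,10],[0.05,0.04,3.5,0,0,0,10],[0.05,0.04,3.5,0,0,0,10]]}' 40
python3 -m creep '{"rows":[[0,0,0,0,0,0,38],[0,0,0,0,0,0,38],[0,0,0,0,0,0,38],[0,0,0,0,0,0,38],[0,0,-1,0,0,0,38],[0,0,-2,0,0,0,38],[0,0,-3.6,0,0,0,38],[0,0,-3.6,0,0,0,38]]}' 40
python3 - <<'E'
from h import *
plan(.438,.013,.092,72.8)
E
```

```text
clock: 11.08
tcp_pos: [0.612, -0.2211, 0.0036]
orientation: [3.133, 0.228, 0.001]
contact_force: [0.6, 0.5, -0.6]
grip_width: 0.0224
gripper_force: 39.7
clock: 12.08
tcp_pos: [0.6141, -0.2219, 0.0967]
orientation: [3.131, 0.227, 0.01]
contact_force: [0.2, -0.5, -0.1]
grip_width: 0.0384
gripper_force: 0.0
shift [ -5.617 -10.315   0.127] turn [ 0.01 -0.05  3.19] t 12.07
```

```bash
python3 -m creep '{"rows":[[-5.62,-10.32,0.13,0,0,3.19,50],[-5.62,-10.32,0.13,0,0,3.19,50],[-5.62,-10.32,0.13,0,0,3.19,50],[-5.62,-10.32,0.13,0,0,3.19,50],[-5.62,-10.32,0.13,0,0,3.19,50],[-5.62,-10.32,0.13,0,0,3.19,50],[-5.62,-10.32,0.13,0,0,3.19,50],[-5.62,-10.32,0.13,0,0,3.19,50]]}' 40
python3 - <<'E'
from h import *
plan(.438,.013,-.0075,72.8)
w=optics.grab_frame("wrist");H=hsv(w)
print("wrist yellow",rect(w,cv2.inRange(H,(22,120,80),(35,255,255)),.02,None,200))
t=optics.grab_frame("top"); s=optics.grab_frame("scene"); Hs=hsv(s)
cv2.imwrite("pics/p2.png",np.hstack([cv2.resize(w["color"],(384,288)),cv2.resize(t["color"][135:245,315:400],(223,288)),cv2.resize(s["color"][180:280,125:205],(193,288)[:1]+(288,))]))
E
```

```text
clock: 13.08
tcp_pos: [0.436, 0.0129, 0.0897]
orientation: [3.105, -0.473, 0.001]
contact_force: [-0.5, 0.2, 0.1]
grip_width: 0.0499
gripper_force: 0.0
shift [ 0.073 -0.029  3.889] turn [ 0.   -0.   -0.02] t 13.07
wrist yellow [(array([258., 195.]), 429, 15, 24, 11, 72.6), (array([258., 178.]), 444, 10, 24, 17, 72.6), (array([214.,  39.]), 558, 9, 49, 25, 38.7)]
```

View pics/p2.png

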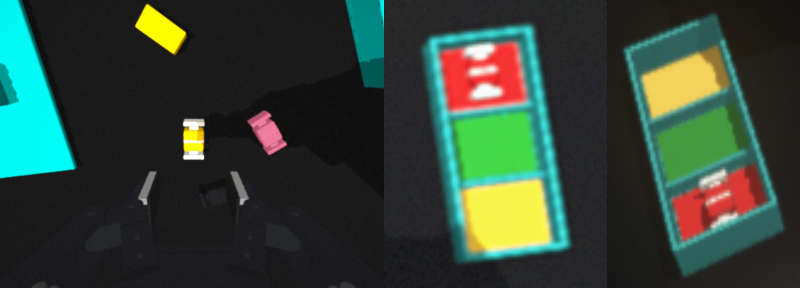

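Red lies flat and centred in the red cell. Yellow is at wrist (258,187), centred between the fingers. I'll grasp it now.

```bash
python3 -m creep '{"rows":[[0.05,-0.02,1,0,0,0,50],[0.05,-0.02,2,0,0,0,50],[0.05,-0.02,3,0,0,0,50],[0.05,-0.02,3.5,0,0,0,50],[0.05,-0.02,3.8,0,0,0,50],[0.05,-0.02,3.9,0,0,0,50],[0.05,-0.02,3.9,0,0,0,50]]}' 40
python3 -m creep '{"rows":[[0,0,0,0,0,0,10],[0,0,0,0,0,0,10],[0,0,0,0,0,0,10],[0,0,0,0,0,0,10],[0,0,0,0,0,0,10],[0,0,0,0,0,0,10],[0,0,-1,0,0,0,10],[0,0,-2,0,0,0,10],[0,0,-4,0,0,0,10],[0,0,-4,0,0,0,10]]}' 40
python3 - <<'E'
from h import *
plan(.479,-.2405,.092,98.3)
E
```

```text
clock: 14.1
tcp_pos: [0.437, 0.0141, -0.0073]
orientation: [-3.106, 0.47, -0.001]
contact_force: [0.1, 0.8, 0.1]
grip_width: 0.0499
gripper_force: 0.0
clock: 15.35
tcp_pos: [0.4393, 0.0145, 0.0956]
orientation: [-3.104, 0.47, -0.011]
contact_force: [1.4, -0.5, -0.5]
grip_width: 0.0226
gripper_force: 39.6
shift [4.534 9.273 0.143] turn [-0.01 -0.05 -3.19] t 15.35
```

```bash
python3 -m creep '{"rows":[[4.53,9.27,0.14,0,0,-3.19,10],[4.53,9.27,0.14,0,0,-3.19,10],[4.53,9.27,0.14,0,0,-3.19,10],[4.53,9.27,0.14,0,0,-3.19,10],[4.53,9.27,0.14,0,0,-3.19,10],[4.53,9.27,0.14,0,0,-3.19,10],[4.53,9.27,0.14,0,0,-3.19,10],[4.53,9.27,0.14,0,0,-3.19,10],[4.53,9.27,0.14,0,0,-3.19,10]]}' 40
python3 - <<'E'
from h import *
plan(.479,-.2405,.003,98.3)
E
```

```text
clock: 16.48
tcp_pos: [0.4764, -0.2396, 0.0889]
orientation: [-3.133, -0.23, -0.0]
contact_force: [-0.0, -0.7, 0.0]
grip_width: 0.0226
gripper_force: 39.6
shift [0.097 0.051 3.436] turn [-0.   -0.    0.01] t 16.48
```

```bash
python3 -m creep '{"rows":[[0.1,0.05,1,0,0,0,10],[0.1,0.05,2,0,0,0,10],[0.1,0.05,2.8,0,0,0,10],[0.1,0.05,3.2,0,0,0,10],[0.1,0.05,3.4,0,0,0,10],[0.1,0.05,3.45,0,0,0,10],[0.1,0.05,3.45,0,0,0,10]]}' 40
python3 -m creep '{"rows":[[0,0,0,0,0,0,38],[0,0,0,0,0,0,38],[0,0,0,0,0,0,38],[0,0,0,0,0,0,38],[0,0,-1,0,0,0,38],[0,0,-2,0,0,0,38],[0,0,-3.6,0,0,0,38],[0,0,-3.6,0,0,0,38]]}' 40
python3 - <<'E'
from h import *
plan(.465,.405,.092,78.7)
E
```

```text
clock: 17.35
tcp_pos: [0.4793, -0.2418, 0.0031]
orientation: [3.133, 0.227, 0.001]
contact_force: [0.1, -0.5, -0.2]
grip_width: 0.0223
gripper_force: 39.6
clock: 18.35
tcp_pos: [0.481, -0.2427, 0.0955]
orientation: [3.131, 0.227, 0.008]
contact_force: [-0.4, 1.2, -0.4]
grip_width: 0.0377
gripper_force: 0.0
shift [  3.1   -25.728   0.082] turn [ 0.01 -0.04  2.45] t 18.35
```

```bash
python3 -m creep '{"rows":[[3.1,-25.73,0.08,0,0,2.45,50],[3.1,-25.73,0.08,0,0,2.45,50],[3.1,-25.73,0.08,0,0,2.45,50],[3.1,-25.73,0.08,0,0,2.45,50],[3.1,-25.73,0.08,0,0,2.45,50],[3.1,-25.73,0.08,0,0,2.45,50],[3.1,-25.73,0.08,0,0,2.45,50],[3.1,-25.73,0.08,0,0,2.45,50],[3.1,-25.73,0.08,0,0,2.45,50],[3.1,-25.73,0.08,0,0,2.45,50]]}' 40
python3 - <<'E'
from h import *
plan(.465,.405,.092,78.7)
E
```

```text
clock: 19.6
tcp_pos: [0.4627, 0.381, 0.0898]
orientation: [3.125, -0.309, -0.001]
contact_force: [0.9, 0.1, 0.8]
grip_width: 0.0499
gripper_force: 0.0
shift [-0.098 -0.958 -0.091] turn [0.01 0.   0.  ] t 19.6
```

```bash
python3 -m creep '{"rows":[[-0.1,-0.96,0,0,0,0,50],[-0.1,-0.96,0,0,0,0,50],[-0.1,-0.96,0,0,0,0,50]]}' 40
python3 - <<'E'
from h import *
w=optics.grab_frame("wrist");H=hsv(w)
print("wrist green",rect(w,cv2.inRange(H,(50,100,60),(75,255,255)),.02,None,100))
plan(.465,.405,-.0075,78.7)
t=optics.grab_frame("top")
cv2.imwrite("pics/p3.png",np.hstack([cv2.resize(w["color"],(384,288)),cv2.resize(t["color"][135:245,315:400],(223,288))]))
E
```

```text
clock: 19.98
tcp_pos: [0.4656, 0.4013, 0.0898]
orientation: [3.124, -0.311, -0.001]
contact_force: [0.1, 0.4, -0.2]
grip_width: 0.0503
gripper_force: 0.0
wrist green [(array([256., 198.]), 455, 405, 24, 10, 81.2), (array([256., 181.]), 472, 402, 24, 16, 78.5)]
shift [-0.066 -0.154  3.904] turn [ 0.01  0.   -0.02] t 20.02
```

View pics/p3.png

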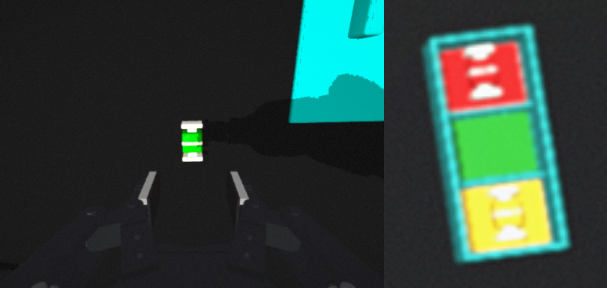

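Yellow is flat in its cell. Green is at wrist (256,190), centred between the fingers. I'll grasp it.

```bash
python3 -m creep '{"rows":[[-0.05,-0.1,1,0,0,0,50],[-0.05,-0.1,2,0,0,0,50],[-0.05,-0.1,3,0,0,0,50],[-0.05,-0.1,3.5,0,0,0,50],[-0.05,-0.1,3.8,0,0,0,50],[-0.05,-0.1,3.9,0,0,0,50],[-0.05,-0.1,3.9,0,0,0,50]]}' 40
python3 -m creep '{"rows":[[0,0,0,0,0,0,10],[0,0,0,0,0,0,10],[0,0,0,0,0,0,10],[0,0,0,0,0,0,10],[0,0,0,0,0,0,10],[0,0,0,0,0,0,10],[0,0,-1,0,0,0,10],[0,0,-2,0,0,0,10],[0,0,-4.2,0,0,0,10],[0,0,-4.2,0,0,0,10]]}' 40
python3 - <<'E'
from h import *
plan(.545,-.231,.095,98.3)
E
```

```text
clock: 20.95
tcp_pos: [0.4652, 0.4064, -0.0063]
orientation: [-3.126, 0.309, -0.001]
contact_force: [-0.5, -0.0, 0.8]
grip_width: 0.0503
gripper_force: 0.0
clock: 22.2
tcp_pos: [0.4673, 0.4084, 0.1026]
orientation: [-3.12, 0.309, -0.008]
contact_force: [0.0, 0.3, -1.1]
grip_width: 0.0225
gripper_force: 39.3
shift [ 8.063 24.473  0.17 ] turn [-0.04 -0.04 -2.45] t 22.2
```

```bash
python3 -m creep '{"rows":[[8.06,24.47,0.17,0,0,-2.45,10],[8.06,24.47,0.17,0,0,-2.45,10],[8.06,24.47,0.17,0,0,-2.45,10],[8.06,24.47,0.17,0,0,-2.45,10],[8.06,24.47,0.17,0,0,-2.45,10],[8.06,24.47,0.17,0,0,-2.45,10],[8.06,24.47,0.17,0,0,-2.45,10],[8.06,24.47,0.17,0,0,-2.45,10],[8.06,24.47,0.17,0,0,-2.45,10],[8.06,24.47,0.17,0,0,-2.45,10]]}' 40
python3 - <<'E'
from h import *
plan(.545,-.231,.003,98.3)
E
```

```text
clock: 23.45
tcp_pos: [0.5399, -0.216, 0.0933]
orientation: [-3.133, -0.228, 0.001]
contact_force: [0.8, 1.2, -0.1]
grip_width: 0.0226
gripper_force: 39.3
shift [0.117 0.624 3.613] turn [-0.  0.  0.] t 23.45
```

```bash
python3 -m creep '{"rows":[[0.12,0.62,0,0,0,0,10],[0.12,0.62,0.5,0,0,0,10],[0.12,0.62,1.4,0,0,0,10],[0.12,0.62,2.2,0,0,0,10],[0.12,0.62,3,0,0,0,10],[0.12,0.62,3.4,0,0,0,10],[0.12,0.62,3.6,0,0,0,10],[0.12,0.62,3.62,0,0,0,10],[0.12,0.62,3.62,0,0,0,10]]}' 40
python3 -m creep '{"rows":[[0,0,0,0,0,0,38],[0,0,0,0,0,0,38],[0,0,0,0,0,0,38],[0,0,0,0,0,0,38],[0,0,-1,0,0,0,38],[0,0,-2,0,0,0,38],[0,0,-4,0,0,0,38],[0,0,-4,0,0,0,38]]}' 40
python3 - <<'E'
from h import *
plan(.564,.208,.12,79.9)
E
```

```text
clock: 24.58
tcp_pos: [0.546, -0.2292, 0.0041]
orientation: [3.133, 0.227, 0.002]
contact_force: [0.2, -1.1, -0.7]
grip_width: 0.0223
gripper_force: 39.3
clock: 25.58
tcp_pos: [0.5484, -0.2303, 0.1076]
orientation: [3.131, 0.227, 0.011]
contact_force: [1.0, 0.4, -0.9]
grip_width: 0.0377
gripper_force: 0.0
shift [  3.146 -17.258  -0.533] turn [ 0.02 -0.05  2.3 ] t 25.57
```

```bash
python3 -m creep '{"rows":[[3.15,-17.26,-0.53,0,0,2.3,50],[3.15,-17.26,-0.53,0,0,2.3,50],[3.15,-17.26,-0.53,0,0,2.3,50],[3.15,-17.26,-0.53,0,0,2.3,50],[3.15,-17.26,-0.53,0,0,2.3,50],[3.15,-17.26,-0.53,0,0,2.3,50],[3.15,-17.26,-0.53,0,0,2.3,50],[3.15,-17.26,-0.53,0,0,2.3,50],[3.15,-17.26,-0.53,0,0,2.3,50]]}' 40
python3 - <<'E'
from h import *
t=optics.grab_frame("top");w=optics.grab_frame("wrist");H=hsv(t)
tq=cv2.inRange(H,(80,90,60),(100,255,255))
print("box",rect(t,tq,.04,(358,190),500))
for n,lo,hi in (("r",(0,120,80),(8,255,255)),("g",(50,120,60),(75,255,255)),("y",(22,120,80),(35,255,255))):
    print(n,rect(t,cv2.inRange(H,lo,hi),.007,None,100))
o=r.get_obs();Rm=Ro.from_rotvec(o["orientation"]).as_matrix()
plan(.564,.208,.015,79.9)
for X in ([.564,.208,.037],[.564,.208,.011]): q=w["K"]@(w["R"]@X+w["t"]); print("knob predicted px",q[:2]/q[2])
v=w["color"].copy()
cv2.imwrite("pics/p4.png",np.hstack([cv2.resize(v,(512,384)),cv2.resize(t["color"][135:245,315:400],(288,384))]))
E
```

```text
clock: 26.7
tcp_pos: [0.5606, 0.2087, 0.1159]
orientation: [3.128, -0.275, -0.002]
contact_force: [0.4, -1.3, 0.1]
grip_width: 0.0501
gripper_force: 0.0
box [(array([357., 190.]), 544, -227, 214, 108, 8.5)]
r [(array([352., 164.]), 612, -224, 73, 57, -81.5), (array([269., 130.]), 695, -15, 54, 34, 60.3)]
g [(array([357., 190.]), 545, -234, 73, 57, -81.6)]
y [(array([361., 217.]), 479, -243, 74, 57, -81.6), (array([258., 182.]), 562, 10, 52, 30, 39.3)]
shift [ 0.109 -0.07   4.05 ] turn [ 0.01  0.   -0.02] t 26.8
knob predicted px [256.45920425 181.03597498]
knob predicted px [256.49104338 173.37323515]
```

View pics/p4.png

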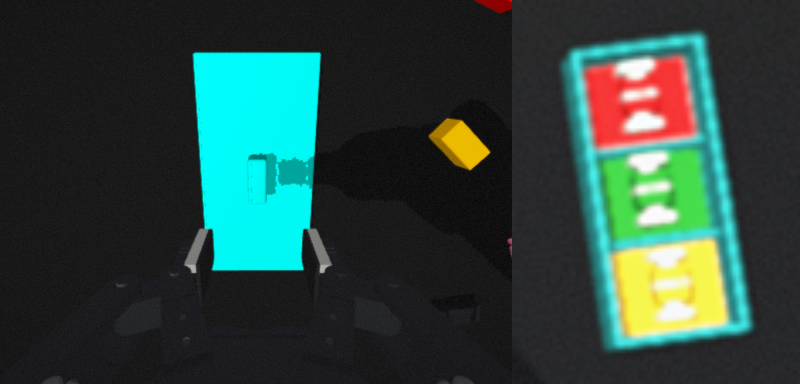

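All three toffees lie in their cells, and the box is still at 8.4°. The knob is at wrist (256,180), matching its predicted pixel. I'll grasp it.

```bash
python3 -m creep '{"rows":[[0.1,-0.05,1,0,0,0,50],[0.1,-0.05,2,0,0,0,50],[0.1,-0.05,3,0,0,0,50],[0.1,-0.05,3.6,0,0,0,50],[0.1,-0.05,4,0,0,0,50],[0.1,-0.05,4.2,0,0,0,50],[0.1,-0.05,4.4,0,0,0,50],[0.1,-0.05,4.4,0,0,0,50]]}' 100
python3 -m creep '{"rows":[[0,0,0,0,0,0,5],[0,0,0,0,0,0,5],[0,0,0,0,0,0,5],[0,0,0,0,0,0,5],[0,0,0,0,0,0,5],[0,0,0,0,0,0,5],[0,0,0,0,0,0,5]]}' 100
```

```text
clock: 27.8
tcp_pos: [0.5639, 0.21, 0.0069]
orientation: [-3.129, 0.276, -0.0]
contact_force: [-0.1, 0.2, 0.5]
grip_width: 0.0503
gripper_force: 0.0
clock: 28.68
tcp_pos: [0.5641, 0.2095, 0.0076]
orientation: [3.129, -0.277, 0.001]
contact_force: [-0.8, -1.9, 5.2]
grip_width: 0.0147
gripper_force: 98.0
```

```bash
python3 -m creep '{"rows":[[0,0,-0.4,0,0,0,5],[0,0,-1,0,0,0,5],[0,0,-2,0,0,0,5],[0,0,-3,0,0,0,5],[0,0,-4,0,0,0,5],[0,0,-4.2,0,0,0,5],[0,0,-4.2,0,0,0,5]]}' 100
python3 - <<'E'
from h import *
t=optics.grab_frame("top");w=optics.grab_frame("wrist")
o=r.get_obs(); z=o["tcp_pos"][2]
for f in (t,w): print(rect(f,cv2.inRange(hsv(f),(80,60,40),(100,255,255)),z-.0076+.011,None,500))
plan(.545,-.231,.112,98.4)
cv2.imwrite("pics/p5.png",w["color"])
E
```

```text
clock: 29.55
tcp_pos: [0.5637, 0.21, 0.1119]
orientation: [-3.129, 0.276, -0.0]
contact_force: [-0.0, 0.5, -3.6]
grip_width: 0.0147
gripper_force: 98.5
[(array([357., 190.]), 532, -210, 199, 102, 8.4), (array([180., 166.]), 565, 209, 233, 119, -10.1)]
[(array([258., 173.]), 575, 208, 201, 114, -10.1)]
shift [ 2.378 17.48  -0.033] turn [ 0.01  0.01 -2.31] t 29.65
```

View pics/p5.png

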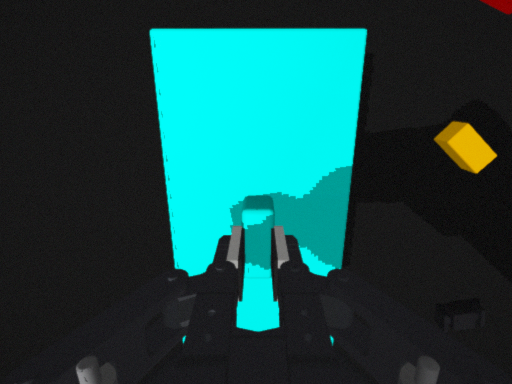

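The lid is held level, and its centre (565,209) is within about 1 mm of the TCP. I'll carry it over the box.

```bash
python3 -m creep '{"rows":[[0.2,1.4,0,0,0,-0.2,5],[0.5,3.4,0,0,0,-0.4,5],[0.8,5.4,0,0,0,-0.7,5],[1.1,7.4,0,0,0,-1,5],[1.4,9.4,0,0,0,-1.3,5],[1.7,11.4,0,0,0,-1.6,5],[1.9,13.4,0,0,0,-1.8,5],[2.1,15.2,0,0,0,-2.1,5],[2.3,16.7,0,0,0,-2.2,5],[2.38,17.48,0,0,0,-2.31,5]]}' 100
python3 -m creep '{"rows":[[0,0,0,0,0,0,5],[0,0,0,0,0,0,5],[0,0,0,0,0,0,5],[0,0,0,0,0,0,5]]}' 100
python3 - <<'E'
from h import *
t=optics.grab_frame("top"); z=r.get_obs()["tcp_pos"][2]
print(rect(t,cv2.inRange(hsv(t),(80,60,40),(100,255,255)),z-.0076+.011,None,500))
plan(.545,-.230,.0436,98.4)
E
```

```text
clock: 30.9
tcp_pos: [0.5443, -0.2336, 0.1106]
orientation: [3.133, 0.225, -0.003]
contact_force: [0.5, 0.2, -3.2]
grip_width: 0.0142
gripper_force: 98.6
clock: 31.4
tcp_pos: [0.546, -0.2296, 0.1118]
orientation: [-3.133, -0.232, 0.0]
contact_force: [0.5, 0.7, -2.9]
grip_width: 0.0143
gripper_force: 98.6
[(array([359., 182.]), 546, -223, 234, 131, 8.0)]
shift [-0.039 -0.     2.728] turn [-0.   -0.    0.01] t 31.45
```

```bash
python3 -m creep '{"rows":[[-0.04,0,0.6,0,0,0,5],[-0.04,0,1.2,0,0,0,5],[-0.04,0,1.8,0,0,0,5],[-0.04,0,2.2,0,0,0,5],[-0.04,0,2.4,0,0,0,5],[-0.04,0,2.5,0,0,0,5],[-0.04,0,2.54,0,0,0,5],[-0.04,0,2.58,0,0,0,5],[-0.04,0,2.62,0,0,0,5],[-0.04,0,2.62,0,0,0,5]]}' 100
python3 -m creep '{"rows":[[0,0,0.02,0,0,0,5],[0,0,0.04,0,0,0,5],[0,0,0.06,0,0,0,5],[0,0,0.08,0,0,0,5],[0,0,0.08,0,0,0,5]]}' 100
```

```text
clock: 32.7
tcp_pos: [0.5448, -0.2309, 0.0464]
orientation: [3.133, 0.23, 0.0]
contact_force: [-0.2, -0.1, -3.7]
grip_width: 0.0144
gripper_force: 98.6
clock: 33.33
tcp_pos: [0.5448, -0.2308, 0.0443]
orientation: [-3.133, -0.23, 0.0]
contact_force: [0.5, -0.1, -3.0]
grip_width: 0.0147
gripper_force: 98.6
```

```bash
python3 -m creep '{"rows":[[0,0,0.02,0,0,0,5],[0,0,0.04,0,0,0,5],[0,0,0.06,0,0,0,5],[0,0,0.06,0,0,0,5]]}' 100
```

```text
clock: 33.83
tcp_pos: [0.5449, -0.2311, 0.0435]
orientation: [3.133, 0.229, 0.0]
contact_force: [-3.0, 0.7, 4.2]
grip_width: 0.0142
gripper_force: 99.6
```

The force rose to +4 N, so the lid is seated. I'll release in place, opening gradually, then check.

```bash
python3 -m creep '{"rows":[[0,0,0,0,0,0,18],[0,0,0,0,0,0,25],[0,0,0,0,0,0,50],[0,0,0,0,0,0,50],[0,0,0,0,0,0,50],[0,0,-0.5,0,0,0,50],[0,0,-1.5,0,0,0,50],[0,0,-3,0,0,0,50],[0,0,-5,0,0,0,50],[0,0,-5,0,0,0,50]]}' 40
python3 -m creep '{"rows":[[0,-2,0,0,0,0,50],[0,-4,0,0,0,0,50],[0,-6,0,0,0,0,50],[0,-8,0,0,0,0,50],[0,-8,0,0,0,0,50],[0,-8,0,0,0,0,50]]}'
python3 - <<'E'
from h import *
t=optics.grab_frame("top"); s=optics.grab_frame("scene")
print(rect(t,cv2.inRange(hsv(t),(80,60,40),(100,255,255)),.047,None,500),rect(s,cv2.inRange(hsv(s),(80,60,40),(100,255,255)),.047,None,500))
print(rect(t,(hsv(t)[...,2]>70).astype(np.uint8),.014,(269,130)),rect(t,(hsv(t)[...,2]>70).astype(np.uint8),.014,(258,182)))
cv2.imwrite("pics/e.png",np.hstack([cv2.resize(t["color"][110:270,230:430],(400,320)),cv2.resize(s["color"][150:310,100:300],(400,320))]))
E
```

```text
clock: 35.08
tcp_pos: [0.5478, -0.2321, 0.1731]
orientation: [3.13, 0.229, 0.014]
contact_force: [0.4, -1.0, -0.3]
grip_width: 0.05
gripper_force: 0.0
clock: 35.83
tcp_pos: [0.5155, -0.0336, 0.1678]
orientation: [3.133, 0.229, -0.0]
contact_force: [0.7, -0.7, -0.9]
grip_width: 0.0499
gripper_force: 0.0
[(array([360., 189.]), 546, -231, 235, 120, 8.0)] [(array([165., 234.]), 562, -226, 262, 121, 8.9)]
[] []
```

View pics/e.png

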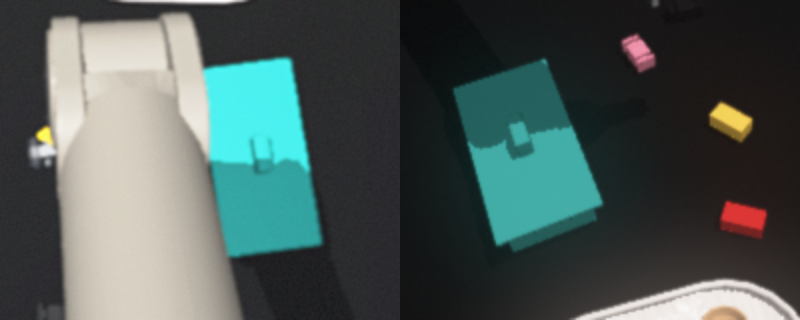

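The views show the lid flat at (546,-231), 8.0°, against the box at (545,-231), 8.4°. The bricks have not moved and the arm is clear, so I'm handing in.

```bash
python3 -c "
from bench import r
print(r.hand_in())"
```

```text
the job is handed in; nothing more can be done
None
```

I've handed the job in at about 36 s: all three toffees lie in their own-coloured cells, the lid is seated within about 1 mm and 0.5° of the box, and the bricks are untouched; the hand-in gave no verdict.

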